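# Sort the parts from a stripped washing machine

## Robot

A 6-joint arm with a two-finger parallel gripper is mounted at the origin on the work surface. World frame = base frame: x ahead of the robot, y to its left, z up, the work surface at z = 0. Lengths are in m, angles in rad, forces in N, time in s.
With the tool pointing down it reaches from about 0.35 to 0.775 m from the base axis. Payload 7.3 kg.
Tool frame: the origin (TCP) lies between the finger pads; the fingertips stand 17 mm ahead of it and the grasp point (between the pads) lies 2 mm behind it; z points along the fingers, y is the line along which they close (so a half turn about z gives the same grasp; the last joint's range is limited). The gripper opens to 92 mm and grips with 3 to 60 N. Pads are 19 mm wide; open, the fingers measure 130 mm over their backs; the gripper's body (75 mm by 190 mm) begins 47 mm behind the grasp point.
Start: joints at [1.147, 0.342, 1.524, -0, 1.275, -0.146], TCP at [0.144, 0.505, 0.208] pointing down, gripper open.
Joint ranges: [-2.53, 2.53], [-0.77, 2.02], [0.04, 2.7], [-1, 4.14], [0.28, 2.66], [-3.11, 3.11]. Speed limits (rad/s): [2.57, 2.57, 3.14, 3.14, 3.14, 3.14].

## Interface

Orientations are given as [roll, pitch, yaw] about the fixed x, y, z axes, in that order (R = Rz(yaw) Ry(pitch) Rx(roll)).
In Python, from cell import robot, optics gives the robot as it stands.
- The arm moves only by the tool play_rows, never from a script. Its argument "rows" is a list of rows, each a list of 7 numbers: the shift along the tool's x, y, z in cm, then the turn, a rotation vector about the tool's x, y, z in rad, then the opening, from 0 (shut) to 1 (fully open). In form: [[tx, ty, tz, wx, wy, wz, grip], ...]. A call has 1 to 20 rows; each row is the pose to reach, as a shift and turn from the pose commanded when the call began, along the tool's axes at that moment; what a row does not reach only later rows make up. A row lasts 1/10 s, in which the tool goes at most 50 mm and 8.59 degrees, less where a joint would pass 70% of its speed; a pose out of reach is approached as far as the arm can. A call with a gripper value outside its range is refused whole. The fingers move at their own pace and stop on an object; "squeeze" is the grip in N (left out, the last holds). Time passes only in rows, so rows that repeat a pose let the fingers close. It gives the time, the measured TCP pose, the force, the opening and the grip force at its end, in the units of the state.
- robot.observe(): the state, without advancing time (a new reading comes with each control period).
- optics.read_camera(name): name is "scene" or "top" or "wrist"; returns (picture, depth): 480x640x3 uint8, red, green, blue; 480x640 float32, m along the optical axis (not along the pixel's ray), 0 where there is no reading.
- optics.camera_model(name): a dict with "fx", "fy", "cx", "cy" (pixels), "origin" and "rotation" of the camera in the world; the wrist camera has in their place "tool_from_camera" (4x4, takes a point from camera to tool coordinates, whose origin is the TCP and whose axes are the flange's). Camera axes: x right, y up, looking along -z (the intrinsics and any distortion apply to the point x, -y, -z); pixel columns grow to the right and rows downward; lengths in m; the calibration is good to about 2 mm. A picture is of the moment at which its call begins: read the wrist's pose just before it. camera_model takes no time and is no camera call.
- robot.hand_in(): hands the job in; it is judged then, once.
The state is a dict: "time": time; "qpos": joint angles; "qvel": joint speeds; "joint_efforts": joint torques, N m; "tool_pos": TCP position; "tool_rot": TCP orientation; "contact_force": force on the tool from outside, world axes, zero at the start; "torque": the same for the moment, N m; "opening": finger opening in m; "grip_force": force on a finger pad.
Only numpy, scipy, OpenCV 4.12 (cv2) and the standard library are available. Lean on these libraries where they do the work, as an engineer would, in place of code of your own. Each camera call takes 0.05 s, during which the arm holds its last target. There are 200 camera calls.

## Task

Sort the parts from the stripped washing machine into the spares trays: the bearing and the drive pulley (drive parts) go side by side in the blue tray, the capacitor (electrical) stands upright in the yellow tray, and the control knob lies skirt down, pointer side up, in the white tray. The bearing sits sunk in the ejector: press the orange pad of its lever all the way down so that the bearing is pushed up, then lift it out. Set each part down, the same way up as it was, flat on its tray's floor without letting it drop, and let go.

Things in the scene. Friction and masses are not known exactly. Their poses are not given: they have to be found in the camera images.
- bearing: Sealed ball bearing: a steel disc 47 mm in diameter and 14 mm high, with an orange seal ring on its top face and a dark bore. Origin: centre of its underside; z up along its axis. It starts in the ejector's nest with its underside 30 mm above the bench and only 2 mm standing proud of the nest. About 0.1 kg.
- pulley: Aluminium drive pulley lying flat on the bench: 50 mm in diameter over its two flanges, 18 mm high (a groove between the flanges), small round holes and a raised hub 3 mm high on its top face. Origin: centre of its underside; z up along its axis. About 0.08 kg.
- capacitor: Motor capacitor standing upright: a white plastic can 40 mm in diameter and 50 mm high with a blue band and two copper blade terminals 9 mm high on its top. Origin: centre of its underside; z up along its axis. About 0.09 kg.
- knob: Programme knob lying on its skirt: white skirt 48 mm in diameter and 5 mm high, on it a black round grip 38 mm in diameter reaching to 24 mm above the underside, with a white pointer line on top. Origin: centre of its underside; z up along its axis. About 0.04 kg.
- blue_tray: Blue empty shallow open parts tray, fixed to the bench. Outside 120 mm along its own x, 170 mm along its own y, 22 mm high; walls 4 mm thick; inner floor 4 mm above the bench. Origin: centre of the underside, on the bench; z up. Its long side runs roughly along the bench (yaw within 0.12 rad).
- yellow_tray: Yellow empty shallow open parts tray, fixed to the bench. Outside 120 mm along its own x, 170 mm along its own y, 22 mm high; walls 4 mm thick; inner floor 4 mm above the bench. Origin: centre of the underside, on the bench; z up. Its long side runs roughly along the bench (yaw within 0.12 rad).
- white_tray: White empty shallow open parts tray, fixed to the bench. Outside 120 mm along its own x, 170 mm along its own y, 22 mm high; walls 4 mm thick; inner floor 4 mm above the bench. Origin: centre of the underside, on the bench; z up. Its long side runs roughly along the bench (yaw within 0.12 rad).
- ejector: Bearing ejector fixed to the bench: green base 190 (its x) x 75 x 10 mm; origin: centre of the base's underside; x points away from the robot (yaw within 0.12 rad), z up. An aluminium nest block 66 x 66 mm, top 42 mm above the bench, centred at x = -52 mm, y = 0, holds the bearing in a pocket 12 mm deep. Green cheeks at x = -8 mm (48 mm wide, 58 mm high) carry the lever, which points to +x.
- lever_pad (a point): Centre of the top face of the lever's orange round pad (30 mm in diameter): at x = 71 mm, y = 0 of the ejector, about 69 mm above the bench at rest, about 47 mm when fully down. It moves with the lever. Pressing it fully down pushes the bearing straight up by 16 mm, until its underside is 46 mm above the bench, 4 mm clear of the nest block's top.
- ejector_lever (a joint): Angle of the ejector's lever in rad: 0 = up (bearing sunk), 0.28 = fully down at its stop (bearing raised 16 mm). Pressing takes about 4 to 6 N at the pad; friction keeps the lever, and the bearing, where it is left.
Not all that is in view belongs to the job. Leave any pink look-alike of the bearing alone. Leave any pink look-alike of the pulley alone.

How it is judged:
On the way:
1. the ejector's lever has been pressed down (past 0.2 rad) so that the bearing stands raised, at least 10 mm above its start, over the nest (value of joint ejector_lever above 0.2 rad and z of bearing in the frame of ejector between 0.04 and 0.06 m), for 0.1 s.
At the end, for the whole second after the job is handed in: Bearing and pulley in the blue tray, capacitor in the yellow, knob in the white: each right way up (within 0.15 rad) on the tray's own floor (underside under 10 mm above the bench), centre within 45 mm (x) and 70 mm (y) of the tray's centre, at rest and released (x of bearing in the frame of blue_tray between -0.045 and 0.045 m and y of bearing in the frame of blue_tray between -0.07 and 0.07 m and z of bearing in the frame of blue_tray between 0 and 0.01 m and angle between the z axis of each of bearing, pulley and the z axis of blue_tray, either way round below 0.15 rad and linear speed of each of bearing, pulley, capacitor, knob below 0.02 m/s and angular speed of each of bearing, pulley, capacitor, knob below 0.3 rad/s and contact force between the fingers and bearing below 0.05 N and x of pulley in the frame of blue_tray between -0.045 and 0.045 m and y of pulley in the frame of blue_tray between -0.07 and 0.07 m and z of pulley in the frame of blue_tray between 0 and 0.01 m and contact force between the fingers and pulley below 0.05 N and x of capacitor in the frame of yellow_tray between -0.045 and 0.045 m and y of capacitor in the frame of yellow_tray between -0.07 and 0.07 m and z of capacitor in the frame of yellow_tray between 0 and 0.01 m and angle between the z axis of capacitor and the z axis of yellow_tray, either way round below 0.15 rad and contact force between the fingers and capacitor below 0.05 N and x of knob in the frame of white_tray between -0.045 and 0.045 m and y of knob in the frame of white_tray between -0.07 and 0.07 m and z of knob in the frame of white_tray between 0 and 0.01 m and angle between the z axis of knob and the z axis of white_tray, either way round below 0.15 rad and contact force between the fingers and knob below 0.05 N); the robot touches nothing.
It fails at once if bearing was dropped or knocked: moving faster than 0.7 m/s (a free fall of about 25 mm) while the fingers do not hold it (linear speed of bearing above 0.7 m/s and contact force between the fingers and bearing below 0.01 N).
It fails at once if pulley was dropped or knocked: moving faster than 0.7 m/s (a free fall of about 25 mm) while the fingers do not hold it (linear speed of pulley above 0.7 m/s and contact force between the fingers and pulley below 0.01 N).
It fails at once if capacitor was dropped or knocked: moving faster than 0.7 m/s (a free fall of about 25 mm) while the fingers do not hold it (linear speed of capacitor above 0.7 m/s and contact force between the fingers and capacitor below 0.01 N).
It fails at once if knob was dropped or knocked: moving faster than 0.7 m/s (a free fall of about 25 mm) while the fingers do not hold it (linear speed of knob above 0.7 m/s and contact force between the fingers and knob below 0.01 N).
It also fails if it takes over 144 s, if anything falls off the work surface, if the arm or the gripper's body presses on something with over 40 N, if the wrist force passes 120 N, or if a joint passes its speed limit or range.

## Working session

There is one attempt and no reset: what is moved stays moved. The work goes in short steps, Python scripts to look and compute and a tool call to move; the robot and the scene stay as the last step left them, time stands still between calls to the robot, and variables do not carry over. Pictures are saved under pics/ and viewed, at most 14 in all, crops included, and the job is handed in when it is done.

Besides the shell and the picture viewer there is one more tool, called after "Emit:" as a command line: name --pt "numbers of a row" for each row, then --argument value for the rest. play_rows: Moves the arm, as the interface text tells. Its arguments: {"type":"object","properties":{"rows":{"type":"array"},"squeeze":{"type":"number"}},"required":["rows"]}

```bash
mkdir -p pics; ls; python3 - <<'E'
from cell import robot, optics
import cv2,numpy as np
for n in ("top","scene"):
    p,d=optics.read_camera(n); cv2.imwrite(f"pics/{n}0.png",p[:,:,::-1]); np.savez(f"{n}0.npz",p=p,d=d)
    print(n,optics.camera_model(n))
print(optics.camera_model("wrist")); print(robot.observe())
E
```

```text
pics
top {'fx': 450.38267655269135, 'fy': 450.38267655269135, 'cx': 318.7481817458118, 'cy': 243.15160788781935, 'origin': array([ 0.37159206, -0.04654607,  1.01085877]), 'rotation': array([ 0.17886619,  0.00536679, -1.56423004])}
scene {'fx': 471.26981821987505, 'fy': 471.26981821987505, 'cx': 322.94303391829885, 'cy': 238.15369068233528, 'origin': array([ 0.95828854, -0.40196927,  0.941487  ]), 'rotation': array([ 0.56497907, -0.00264666,  0.8483306 ])}
{'fx': 392.90028133599293, 'fy': 392.90028133599293, 'cx': 315.69722542288895, 'cy': 248.59393292261274, 'tool_from_camera': array([[ 7.18411847e-04,  9.59892604e-01,  2.80367032e-01,
         7.70824851e-02],
       [ 9.99999741e-01, -7.04580550e-04, -1.50124645e-04,
        -1.96408706e-04],
       [ 5.34376214e-05,  2.80367067e-01, -9.59892861e-01,
        -1.77229932e-01],
       [ 0.00000000e+00,  0.00000000e+00,  0.00000000e+00,
         1.00000000e+00]])}
{'time': 0.1, 'qpos': array([ 1.14697120e+00,  3.42631547e-01,  1.52488172e+00, -6.54047859e-06,
        1.27536825e+00, -1.46035078e-01]), 'qvel': array([-1.12207401e-03, -6.97427174e-04, -1.91061147e-03, -8.65945293e-04,
       -8.46786790e-04,  2.53448700e-05]), 'joint_efforts': array([ 1.93827822e-03, -4.32003057e+01, -2.44695801e+01,  7.20284041e-02,
        5.27072826e-02, -3.15952730e-05]), 'tool_pos': array([0.14382053, 0.50454342, 0.2076395 ]), 'tool_rot': array([-3.14031661e+00, -1.81361780e-04,  2.86380440e+00]), 'contact_force': array([ 0.21137526, -0.14326716,  0.09972572]), 'torque': array([-0.00529569,  0.01765331,  0.01646022]), 'grip_force': 0.0, 'opening': 0.09222591963232354}
```

View pics/top0.png

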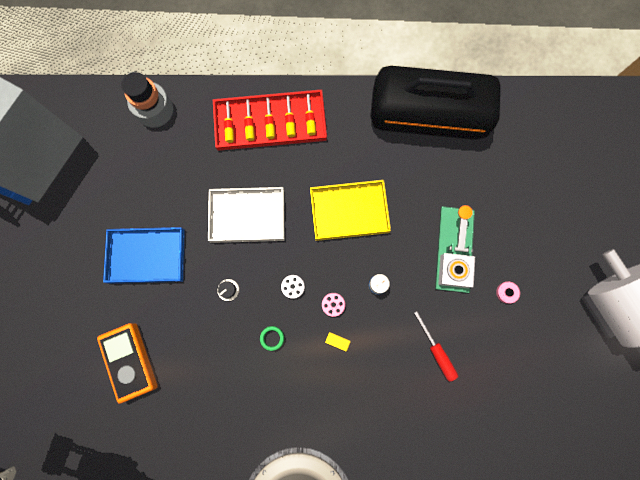

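View pics/scene0.png

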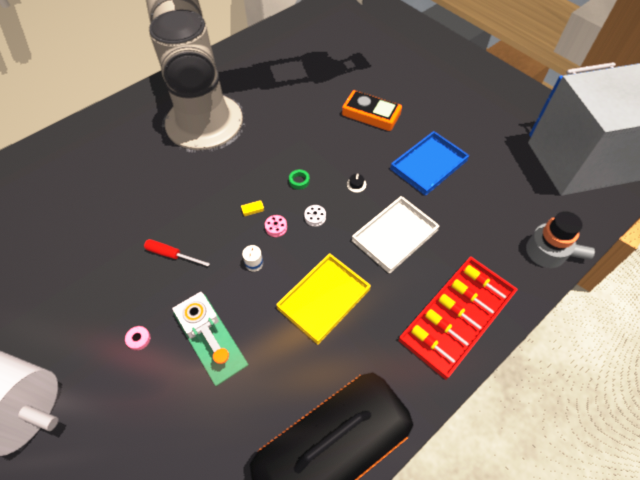

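The top view shows trays at blue (145,255), white (246,215) and yellow (350,210). Parts are knob (228,290), pulley (292,287), capacitor (380,284), bearing (458,270) and lever pad (465,212). The pink look-alikes are at (333,305) and (508,292).

```bash
cat > h.py <<'E'
import numpy as np, cv2
from scipy.spatial.transform import Rotation as R
from cell import robot, optics
def rot(r): return R.from_euler('xyz',r).as_matrix()
def cam(n,st=None):
    m=optics.camera_model(n)
    if n=="wrist":
        st=st or robot.observe(); T=np.eye(4); T[:3,:3]=rot(st['tool_rot']); T[:3,3]=st['tool_pos']
        C=T@m['tool_from_camera']; return m,C[:3,3],C[:3,:3]
    return m,np.array(m['origin']),rot(m['rotation'])
def ray(c,uv,z):
    m,o,Rm=c; d=Rm@np.array([(uv[0]-m['cx'])/m['fx'],-(uv[1]-m['cy'])/m['fy'],-1.]); return o+d*(z-o[2])/d[2]
def blobs(mask,box=None,minA=30):
    k=np.zeros(mask.shape,np.uint8)
    if box: u0,v0,u1,v1=box; k[v0:v1,u0:u1]=mask[v0:v1,u0:u1]
    else: k[:]=mask
    cs,_=cv2.findContours(k,cv2.RETR_EXTERNAL,cv2.CHAIN_APPROX_NONE)
    return sorted([c for c in cs if cv2.contourArea(c)>minA],key=cv2.contourArea,reverse=True)
def rect_world(c,cnt,z):
    P=np.array([ray(c,p[0],z)[:2] for p in cv2.convexHull(cnt)]).astype(np.float32)
    return cv2.minAreaRect(P*1000)
E
python3 - <<'E'
from h import *
f=np.load("top0.npz"); p=f['p']; c=cam("top"); hsv=cv2.cvtColor(p,cv2.COLOR_RGB2HSV); H,S,V=cv2.split(hsv)
def show(n,mask,box,z):
    b=blobs(mask,box); r=rect_world(c,b[0],z); print(n,np.round(r[0],1),np.round(r[1],1),round(r[2],1))
    return r
W=(S<60)&(V>110)
show("blue",(H>95)&(H<125)&(S>120)&(V>60),(95,215,195,295),.022)
show("white",W,(200,180,295,250),.022)
show("yellow",(H>22)&(H<35)&(S>120)&(V>80),(300,170,400,250),.022)
show("ej",(H>60)&(H<90)&(S>80)&(V>40),(425,195,485,300),.010)
show("knob skirt",V>100,(210,272,245,307),.005)
show("pulley",W,(275,270,310,305),.018)
show("cap top",W,(365,270,395,300),.05)
show("nest",W&(V>150),(435,245,480,300),.042)
show("bearing ring",(H>8)&(H<25)&(S>120)&(V>110),(440,255,475,285),.044)
show("pad",(H>8)&(H<25)&(S>120)&(V>110),(450,195,480,222),.069)
for u,v in((458,270),(292,287),(228,290),(380,284)): print(f['d'][v,u])
E
```

```text
blue [522.4 349.2] [123.6 177. ] 1.8
white [616.8 125.9] [125.3 172.6] 1.9
yellow [ 628.2 -109.6] [125.9 171.3] 6.5
ej [ 541.8 -345.7] [ 76.6 190.7] 83.4
knob skirt [447.3 161.9] [46.7 49.2] 0.4
pulley [453.8  17.2] [50.6 50.8] 0.4
cap top [ 459.7 -169.4] [38.4 42.7] 0.3
nest [ 490.8 -338. ] [75.2 69. ] 83.6
bearing ring [ 489.9 -341.2] [35.7 36.1] 43.7
pad [ 612.8 -353.1] [27.9 29.3] 87.2
0.969989
0.9891027
0.9858994
0.95859784
```

```bash
cat > plan.py <<'E'
import sys
from h import *
def plan(x,y,z,yaw,st=None):
    st=st or robot.observe(); A=rot(st['tool_rot']); B=rot([np.pi,0,yaw])
    t=A.T@(np.array([x,y,z])-st['tool_pos'])*100; w=R.from_matrix(A.T@B).as_rotvec()
    print("shift",np.round(t,2),"turn",np.round(w,3),"rows>=",int(np.ceil(max(np.linalg.norm(t)/5,np.linalg.norm(w)/.15))))
if __name__=="__main__":
    a=[float(v) for v in sys.argv[1:]]
    st=robot.observe(); print(round(st['time'],2),np.round(st['tool_pos'],4),np.round(st['tool_rot'],3),np.round(st['contact_force'],1),round(st['opening'],4),round(st['grip_force'],1))
    for i in range(0,len(a),4): plan(*a[i:i+4],st=st)
E
python3 plan.py .447 .162 .10 3.1416
```

```text
0.1 [0.1438 0.5045 0.2076] [-3.14  -0.     2.864] [ 0.2 -0.1  0.1] 0.0922 0.0
shift [-38.55 -24.61  10.79] turn [-0.001 -0.    -0.278] rows>= 10
```

Emit:
play_rows --pt "-10 -6.4 1 0 0 -0.08 0.85" --pt "-20 -12.8 2 0 0 -0.16 0.85" --pt "-30 -19 4 0 0 -0.24 0.85" --pt "-38.55 -24.6 7 0 0 -0.278 0.85" --pt "-38.55 -24.6 9 0 0 -0.278 0.85" --pt "-38.55 -24.6 10.8 0 0 -0.278 0.85" --pt "-38.55 -24.6 10.8 0 0 -0.278 0.85" --pt "-38.55 -24.6 10.8 0 0 -0.278 0.85" --pt "-38.55 -24.6 10.8 0 0 -0.278 0.85" --pt "-38.55 -24.6 10.8 0 0 -0.278 0.85" --pt "-38.55 -24.6 10.8 0 0 -0.278 0.85" --pt "-38.55 -24.6 10.8 0 0 -0.278 0.85" --pt "-38.55 -24.6 10.8 0 0 -0.278 0.85" --pt "-38.55 -24.6 10.8 0 0 -0.278 0.85" --squeeze 12

```text
time: 1.5
tool_pos: [0.4467, 0.1636, 0.1007]
tool_rot: [3.141, 0.001, -3.14]
contact_force: [0.8, -0.7, 0.4]
opening: 0.0778
grip_force: 0.0
```

```bash
python3 - <<'E'
from h import *
import plan
st=robot.observe(); p,d=optics.read_camera("wrist"); cv2.imwrite("pics/w1.png",p[:,:,::-1])
c=cam("wrist",st); print(st['tool_pos'],st['tool_rot'])
m,o,Rm=c
q=Rm.T@(np.array([.447,.162,.024])-o); print("expect px",m['cx']+m['fx']*q[0]/-q[2],m['cy']-m['fy']*q[1]/-q[2])
plan.plan(.447,.162,.026,np.pi,st)
E
```

```text
[0.44670644 0.16363843 0.10069836] [ 3.14125686e+00  6.27806991e-04 -3.13961438e+00]
expect px 312.8912506639786 253.08325678208828
shift [-0.02 -0.17  7.47] turn [0.    0.001 0.002] rows>= 2
```

View pics/w1.png

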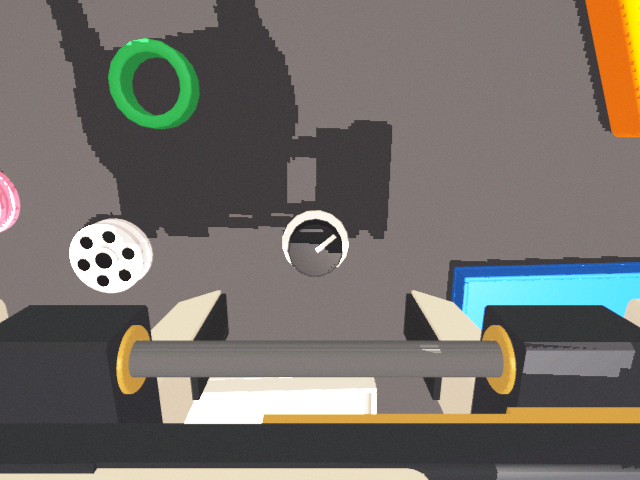

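The knob is centred near (315,248), about 3 mm nearer the robot than the top view said. I'll adjust and grip it.

Emit:
play_rows --pt "0.2 -0.1 3 0 0 0 0.85" --pt "0.2 -0.1 5 0 0 0 0.85" --pt "0.2 -0.1 6.5 0 0 0 0.85" --pt "0.2 -0.1 7.4 0 0 0 0.85" --pt "0.2 -0.1 7.4 0 0 0 0.85" --pt "0.2 -0.1 7.4 0 0 0 0.3" --pt "0.2 -0.1 7.4 0 0 0 0.3" --pt "0.2 -0.1 7.4 0 0 0 0.3" --pt "0.2 -0.1 7.4 0 0 0 0.3" --pt "0.2 -0.1 7.4 0 0 0 0.3" --pt "0.2 -0.1 7.4 0 0 0 0.3" --pt "0.2 -0.1 7.4 0 0 0 0.3" --pt "0.2 -0.1 6.4 0 0 0 0.3" --pt "0.2 -0.1 4.4 0 0 0 0.3" --pt "0.2 -0.1 2.4 0 0 0 0.3" --pt "0.2 -0.1 0.4 0 0 0 0.3" --pt "0.2 -0.1 0.4 0 0 0 0.3" --pt "0.2 -0.1 0.4 0 0 0 0.3"

```text
time: 3.35
tool_pos: [0.4453, 0.1617, 0.0966]
tool_rot: [3.141, 0.001, -3.141]
contact_force: [-0.1, 0.5, -0.4]
opening: 0.0274
grip_force: 0.0
```

```bash
python3 plan.py .617 .126 .09 3.1416 .617 .126 .031 3.1416
```

```text
3.35 [0.4453 0.1617 0.0966] [ 3.141e+00  1.000e-03 -3.141e+00] [-0.1  0.5 -0.4] 0.0274 0.0
shift [-17.16  -3.57   0.68] turn [0.    0.001 0.   ] rows>= 4
shift [-17.16  -3.57   6.58] turn [0.    0.001 0.   ] rows>= 4
```

```bash
python3 - <<'E'
from h import *
st=robot.observe(); p,d=optics.read_camera("wrist"); cv2.imwrite("pics/w2.png",p[:,:,::-1])
p,d=optics.read_camera("scene"); print(st['tool_pos'])
E
```

```text
[0.4453431  0.16165039 0.09661688]
```

View pics/w2.png

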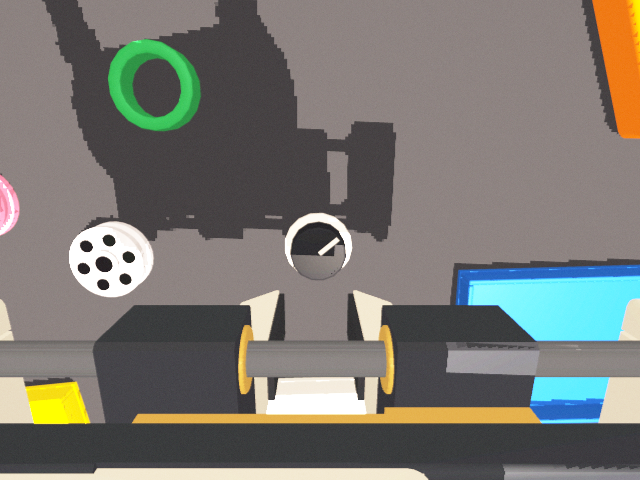

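The knob hasn't moved, so the fingers may simply have closed too late. I'll descend again, close fully, and check the grip before lifting.

Emit:
play_rows --pt "0 0 0 0 0 0 0.85" --pt "0 0 0 0 0 0 0.85" --pt "0 0 0 0 0 0 0.85" --pt "0 0 0 0 0 0 0.85" --pt "0 0 0 0 0 0 0.85" --pt "0 0 0 0 0 0 0.85" --pt "0 0 2 0 0 0 0.85" --pt "0 0 4 0 0 0 0.85" --pt "0 0 6 0 0 0 0.85" --pt "0 0 7 0 0 0 0.85" --pt "0 0 7 0 0 0 0.85" --pt "0 0 7 0 0 0 0" --pt "0 0 7 0 0 0 0" --pt "0 0 7 0 0 0 0" --pt "0 0 7 0 0 0 0" --pt "0 0 7 0 0 0 0" --pt "0 0 7 0 0 0 0" --pt "0 0 7 0 0 0 0"

```text
time: 5.25
tool_pos: [0.4452, 0.1616, 0.0263]
tool_rot: [3.141, 0.0, -3.141]
contact_force: [-0.8, 0.0, -0.4]
opening: 0.0265
grip_force: 0.0
```

Emit:
play_rows --pt "0 0 0 0 0 0 0" --pt "0 0 0 0 0 0 0" --pt "0 0 0 0 0 0 0" --pt "0 0 0 0 0 0 0"

```text
time: 5.65
tool_pos: [0.4452, 0.1616, 0.0262]
tool_rot: [3.142, 0.0, -3.141]
contact_force: [0.4, 0.6, 0.3]
opening: 0.0007
grip_force: 0.0
```

```bash
python3 - <<'E'
from h import *
st=robot.observe(); p,d=optics.read_camera("wrist"); s,ds=optics.read_camera("scene"); t,dt=optics.read_camera("top")
im=np.zeros((480,800,3),np.uint8); im[:,:480]=p[:,80:560]; im[:240,480:]=cv2.resize(s[120:240,290:450],(320,240)); im[240:,480:]=cv2.resize(t[230:350,150:310],(320,240))
cv2.imwrite("pics/w3.png",im[:,:,::-1])
E
```

```text
(no output)
```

View pics/w3.png

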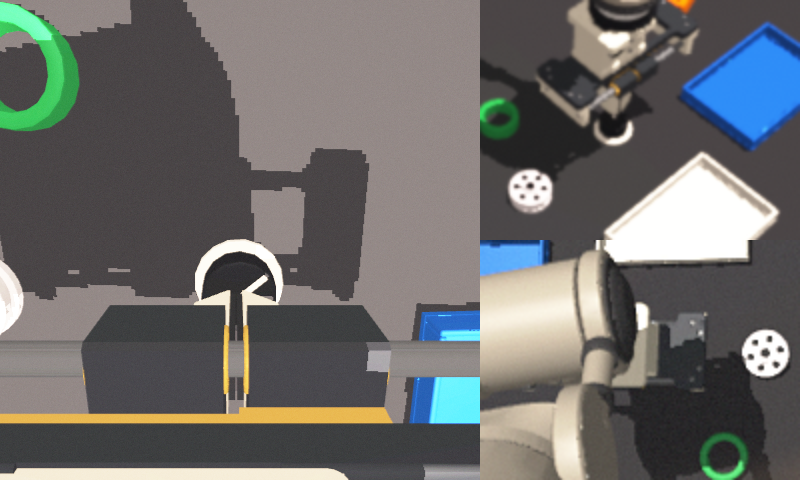

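```bash
python3 - <<'E'
from h import *
st=robot.observe(); p,d=optics.read_camera("wrist"); c=cam("wrist",st)
def pt(c,d,u,v):
    m,o,Rm=c; z=d[v,u]; return np.round(o+Rm@np.array([(u-m['cx'])/m['fx']*z,-(v-m['cy'])/m['fy']*z,-z]),4)
print(st['tool_pos'],st['opening'])
for v in range(232,330,6): print(v,[pt(c,d,u,v) for u in (280,302,315,318)],p[v,302],d[v,318])
s,ds=optics.read_camera("scene"); cs=cam("scene")
for v in range(166,198,4): print(v,[pt(cs,ds,u,v) for u in (352,357,362)],s[v,357])
E
```

```text
[0.44522953 0.16162556 0.02622358] 0.0006020460711174403
232 [array([4.183e-01, 1.428e-01, 4.000e-04]), array([0.418 , 0.1546, 0.0013]), array([ 4.184e-01,  1.615e-01, -1.000e-04]), array([0.4181, 0.163 , 0.001 ])] [71 68 68] 0.20837066
238 [array([4.216e-01, 1.427e-01, 2.000e-04]), array([ 4.218e-01,  1.545e-01, -4.000e-04]), array([4.216e-01, 1.615e-01, 2.000e-04]), array([4.216e-01, 1.631e-01, 4.000e-04])] [71 68 68] 0.20989232
244 [array([0.4248, 0.1427, 0.0007]), array([0.4236, 0.1546, 0.0051]), array([0.4238, 0.1615, 0.0042]), array([0.4237, 0.163 , 0.0045])] [253 250 242] 0.2065544
250 [array([0.4281, 0.1426, 0.0009]), array([0.4266, 0.1547, 0.006 ]), array([0.4267, 0.1615, 0.0057]), array([0.4263, 0.163 , 0.0069])] [254 253 248] 0.20499352
256 [array([4.317e-01, 1.425e-01, 1.000e-04]), array([0.4287, 0.1548, 0.0097]), array([0.4269, 0.1615, 0.0155]), array([0.4264, 0.163 , 0.0172])] [59 57 55] 0.19512963
262 [array([0.4333, 0.1429, 0.0059]), array([0.428 , 0.1552, 0.0219]), array([0.4272, 0.1615, 0.0243]), array([0.4272, 0.1629, 0.0243])] [40 41 43] 0.18848735
268 [array([0.4
[... 1985 characters left out ...]
([0.4491, 0.1438, 0.0602]), array([0.4564, 0.1537, 0.059 ]), array([0.4322, 0.1997, 0.0014])] [161 147 129]
178 [array([0.4368, 0.1583, 0.0224]), array([0.4459, 0.1668, 0.0239]), array([0.4556, 0.1746, 0.0266])] [103  94  86]
182 [array([0.4464, 0.1492, 0.0228]), array([0.455 , 0.1581, 0.0236]), array([0.4637, 0.1671, 0.0243])] [22 22 23]
186 [array([0.4524, 0.144 , 0.0169]), array([0.4631, 0.1507, 0.0214]), array([0.4642, 0.1681, 0.0081])] [21 20 23]
190 [array([0.4555, 0.1419, 0.0055]), array([0.4647, 0.1503, 0.0073]), array([0.4711, 0.162 , 0.0036])] [255 255 253]
194 [array([0.4621, 0.136 , 0.0006]), array([4.703e-01, 1.457e-01, 3.000e-04]), array([ 0.4782,  0.1556, -0.0005])] [75 70 70]
```

Wrist depth shows the closed fingertips at z≈0.044 while the TCP reads 0.026. They are above the knob top at 0.024, so the tips sit about 18 mm behind the TCP rather than 17 mm ahead as stated. I'll open, go lower in steps, and check the tip height again.

Emit:
play_rows --pt "0 0 -0.5 0 0 0 0.85" --pt "0 0 -0.5 0 0 0 0.85" --pt "0 0 -0.5 0 0 0 0.85" --pt "0 0 -0.5 0 0 0 0.85" --pt "0 0 -0.5 0 0 0 0.85" --pt "0 0 -0.5 0 0 0 0.85" --pt "0 0 -0.5 0 0 0 0.85" --pt "0 0 -0.5 0 0 0 0.85" --pt "0 0 -0.5 0 0 0 0.85" --pt "0 0 -0.5 0 0 0 0.85" --pt "0 0 0.4 0 0 0 0.85" --pt "0 0 1 0 0 0 0.85" --pt "0 0 1.4 0 0 0 0.85" --pt "0 0 1.8 0 0 0 0.85" --pt "0 0 1.8 0 0 0 0.85"

```text
time: 7.4
tool_pos: [0.4448, 0.1615, 0.0075]
tool_rot: [-3.141, -0.001, -3.141]
contact_force: [0.5, 0.5, 0.0]
opening: 0.0782
grip_force: 0.0
```

```bash
python3 - <<'E'
from h import *
st=robot.observe(); p,d=optics.read_camera("wrist"); m,o,Rm=cam("wrist",st)
print(st['tool_pos'],st['opening'],st['contact_force'])
v,u=np.mgrid[0:480,0:640]; z=d
P=o+np.stack([(u-m['cx'])/m['fx']*z,-(v-m['cy'])/m['fy']*z,-z],-1)@Rm.T
for x in (st['tool_pos'][0],):
  # finger points: front plane near x-0.011, |y-y0| 0.03..0.07
  k=(d>0)&(abs(P[...,0]-(x-.011))<.006)&(abs(P[...,1]-st['tool_pos'][1])>.03)&(abs(P[...,1]-st['tool_pos'][1])<.075)&(P[...,2]>.008)&(P[...,2]<.11)
  for s in (-1,1):
    kk=k&((P[...,1]-st['tool_pos'][1])*s>0); print(s,kk.sum(),np.percentile(P[kk][:,2],[0,2,10,50]),np.percentile(P[kk][:,1],[5,95]))
E
```

```text
[0.44480092 0.16153167 0.00753935] 0.07820453107308196 [0.50554233 0.54890489 0.03666849]
-1 3826 [0.02567824 0.0300098  0.03839317 0.06168009] [0.10763193 0.12262691]
1 3584 [0.02531316 0.02989334 0.03796292 0.05998107] [0.20066049 0.21581106]
```

That confirms it: tip z = TCP z + 0.018. I'll use this offset from here on.

Emit:
play_rows --pt "0 0 0.6 0 0 0 0.85" --pt "0 0 1.2 0 0 0 0.85" --pt "0 0 1.6 0 0 0 0.85" --pt "0 0 1.6 0 0 0 0" --pt "0 0 1.6 0 0 0 0" --pt "0 0 1.6 0 0 0 0" --pt "0 0 1.6 0 0 0 0" --pt "0 0 1.6 0 0 0 0" --pt "0 0 1.6 0 0 0 0" --pt "0 0 1.6 0 0 0 0" --pt "0 0 1.6 0 0 0 0" --pt "0 0 1.6 0 0 0 0"

```text
time: 8.65
tool_pos: [0.4453, 0.1617, -0.0077]
tool_rot: [3.141, 0.0, -3.141]
contact_force: [-0.6, 0.2, 2.6]
opening: 0.0378
grip_force: 12.0
```

```bash
python3 plan.py .617 .126 .06 3.1416 .617 .126 -.004 3.1416
```

```text
8.65 [ 0.4453  0.1617 -0.0077] [ 3.141  0.    -3.141] [-0.6  0.2  2.6] 0.0378 12.0
shift [-17.17  -3.57  -6.76] turn [0. 0. 0.] rows>= 4
shift [-17.17  -3.57  -0.36] turn [0. 0. 0.] rows>= 4
```

Emit:
play_rows --pt "0 0 -2 0 0 0 0" --pt "0 0 -4 0 0 0 0" --pt "0 0 -6 0 0 0 0" --pt "-3 -0.6 -6.8 0 0 0 0" --pt "-7 -1.4 -6.8 0 0 0 0" --pt "-11 -2.2 -6.8 0 0 0 0" --pt "-15 -3.1 -6.8 0 0 0 0" --pt "-17.2 -3.6 -6.8 0 0 0 0" --pt "-17.2 -3.6 -6 0 0 0 0" --pt "-17.2 -3.6 -4.5 0 0 0 0" --pt "-17.2 -3.6 -3 0 0 0 0" --pt "-17.2 -3.6 -1.8 0 0 0 0" --pt "-17.2 -3.6 -1 0 0 0 0" --pt "-17.2 -3.6 -0.6 0 0 0 0" --pt "-17.2 -3.6 -0.5 0 0 0 0" --pt "-17.2 -3.6 -0.45 0 0 0 0" --pt "-17.2 -3.6 -0.45 0 0 0 0" --pt "-17.2 -3.6 -0.45 0 0 0 0"

```text
time: 10.45
tool_pos: [0.6176, 0.1257, -0.0027]
tool_rot: [3.141, 0.001, -3.141]
contact_force: [0.1, 0.5, -1.4]
opening: 0.0374
grip_force: 12.0
```

Emit:
play_rows --pt "0 0 0.05 0 0 0 0" --pt "0 0 0.1 0 0 0 0" --pt "0 0 0.1 0 0 0 0" --pt "0 0 0.1 0 0 0 0"

```text
time: 10.85
tool_pos: [0.6175, 0.1257, -0.0037]
tool_rot: [3.141, 0.001, -3.141]
contact_force: [-1.9, -0.3, 5.4]
opening: 0.0374
grip_force: 12.0
```

It's on the floor (5.4 N). I'll release, lift, and plan the pulley.

Emit:
play_rows --pt "0 0 0 0 0 0 0.75" --pt "0 0 0 0 0 0 0.75" --pt "0 0 0 0 0 0 0.75" --pt "0 0 0 0 0 0 0.75" --pt "0 0 0 0 0 0 0.75" --pt "0 0 0 0 0 0 0.75" --pt "0 0 -1 0 0 0 0.75" --pt "0 0 -3 0 0 0 0.75" --pt "0 0 -5 0 0 0 0.75" --pt "0 0 -7 0 0 0 0.75" --pt "0 0 -8 0 0 0 0.75" --pt "0 0 -8 0 0 0 0.75"

```text
time: 12.05
tool_pos: [0.6183, 0.1258, 0.0778]
tool_rot: [3.141, 0.004, -3.141]
contact_force: [-0.1, 0.1, 0.2]
opening: 0.0689
grip_force: 0.0
```

```bash
python3 plan.py .453 .017 .076 1.5708 .453 .017 -.014 1.5708
```

```text
12.05 [0.6183 0.1258 0.0778] [ 3.141  0.004 -3.141] [-0.1  0.1  0.2] 0.0689 0.0
shift [ 16.54 -10.87   0.11] turn [0.003 0.003 1.571] rows>= 11
shift [ 16.57 -10.88   9.11] turn [0.003 0.003 1.571] rows>= 11
```

Emit:
play_rows --pt "3 -2 0.1 0 0 0.15 0.8" --pt "6 -4 0.1 0 0 0.3 0.8" --pt "9 -6 0.1 0 0 0.45 0.8" --pt "12 -8 0.1 0 0 0.6 0.8" --pt "15 -10 0.1 0 0 0.75 0.8" --pt "16.5 -10.9 0.1 0 0 0.9 0.8" --pt "16.5 -10.9 0.1 0 0 1.05 0.8" --pt "16.5 -10.9 0.1 0 0 1.2 0.8" --pt "16.5 -10.9 0.1 0 0 1.35 0.8" --pt "16.5 -10.9 0.1 0 0 1.5 0.8" --pt "16.5 -10.9 0.1 0 0 1.571 0.8" --pt "16.5 -10.9 0.1 0 0 1.571 0.8" --pt "16.5 -10.9 0.1 0 0 1.571 0.8" --pt "16.5 -10.9 0.1 0 0 1.571 0.8"

```text
time: 13.45
tool_pos: [0.452, 0.0167, 0.0744]
tool_rot: [-3.141, -0.0, 1.572]
contact_force: [-0.4, -0.2, -0.3]
opening: 0.0734
grip_force: 0.0
```

```bash
python3 - <<'E'
from h import *
import plan
st=robot.observe(); p,d=optics.read_camera("wrist"); c=cam("wrist",st); print(st['tool_pos'],st['tool_rot'],st['opening'])
m,o,Rm=c; q=Rm.T@(np.array([.453,.017,.018])-o); u,v=m['cx']+m['fx']*q[0]/-q[2],m['cy']-m['fy']*q[1]/-q[2]; print(u,v)
hsv=cv2.cvtColor(p,cv2.COLOR_RGB2HSV)
for b in blobs((hsv[...,1]<60)&(hsv[...,2]>130),(int(u)-70,int(v)-70,int(u)+70,min(int(v)+70,295)),300)[:2]:
    print(cv2.boundingRect(b),np.round(rect_world(c,b,.012),1))if 0 else print(cv2.boundingRect(b),rect_world(c,b,.014))
cv2.imwrite("pics/w4.png",p[:,:,::-1])
plan.plan(.453,.017,-.0145,np.pi/2,st)
E
```

```text
[0.45203487 0.01666186 0.07443955] [-3.14104733e+00 -1.67706836e-04  1.57232033e+00] 0.073378377136412
319.36831246938834 259.83612943858674
(280, 215, 79, 46) ((450.3631286621094, 30.761085510253906), (50.15156936645508, 28.014970779418945), 12.242286682128906)
shift [0.03 0.1  8.89] turn [-0.001 -0.     0.002] rows>= 2
```

View pics/w4.png

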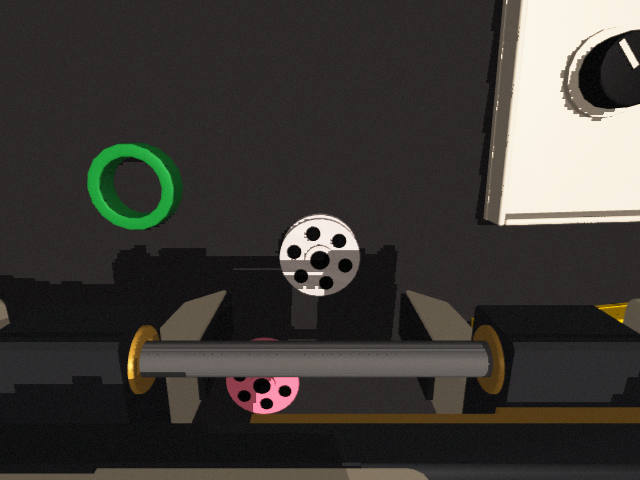

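The pulley is at (320,258), as predicted. The knob is lying skirt down in the white tray.

Emit:
play_rows --pt "0 0.1 3 0 0 0 0.8" --pt "0 0.1 5.5 0 0 0 0.8" --pt "0 0.1 7.5 0 0 0 0.8" --pt "0 0.1 8.5 0 0 0 0.8" --pt "0 0.1 8.85 0 0 0 0.8" --pt "0 0.1 8.85 0 0 0 0" --pt "0 0.1 8.85 0 0 0 0" --pt "0 0.1 8.85 0 0 0 0" --pt "0 0.1 8.85 0 0 0 0" --pt "0 0.1 8.85 0 0 0 0" --pt "0 0.1 8.85 0 0 0 0" --pt "0 0.1 8.85 0 0 0 0" --pt "0 0.1 8.85 0 0 0 0" --squeeze 15

```text
time: 14.8
tool_pos: [0.4538, 0.0166, -0.0131]
tool_rot: [3.14, 0.0, 1.571]
contact_force: [-0.4, -0.0, 6.0]
opening: 0.049
grip_force: 15.0
```

```bash
python3 plan.py .522 .388 .06 1.60 .522 .388 -.010 1.60
```

```text
14.8 [ 0.4538  0.0166 -0.0131] [3.14  0.    1.571] [-0.4 -0.   6. ] 0.049 15.0
shift [37.14  6.83 -7.31] turn [ 0.001  0.    -0.029] rows>= 8
shift [37.14  6.82 -0.31] turn [ 0.001  0.    -0.029] rows>= 8
```

Emit:
play_rows --pt "0 0 -2 0 0 0 0" --pt "0 0 -4 0 0 0 0" --pt "1.5 0.3 -6 0 0 0 0" --pt "5 1 -7.3 0 0 0 0" --pt "9 1.7 -7.3 0 0 0 0" --pt "13 2.4 -7.3 0 0 0 0" --pt "17 3.1 -7.3 0 0 0 0" --pt "21 3.9 -7.3 0 0 -0.03 0" --pt "25 4.6 -7.3 0 0 -0.03 0" --pt "29 5.3 -7.3 0 0 -0.03 0" --pt "33 6.1 -7.3 0 0 -0.03 0" --pt "36 6.6 -7.3 0 0 -0.03 0" --pt "37.1 6.8 -7.3 0 0 -0.03 0" --pt "37.1 6.8 -6 0 0 -0.03 0" --pt "37.1 6.8 -4 0 0 -0.03 0" --pt "37.1 6.8 -2.5 0 0 -0.03 0" --pt "37.1 6.8 -1.2 0 0 -0.03 0" --pt "37.1 6.8 -0.8 0 0 -0.03 0" --pt "37.1 6.8 -0.6 0 0 -0.03 0" --pt "37.1 6.8 -0.6 0 0 -0.03 0"

```text
time: 16.8
tool_pos: [0.5216, 0.3876, -0.0075]
tool_rot: [3.141, -0.0, 1.6]
contact_force: [-0.1, 0.5, -1.2]
opening: 0.0489
grip_force: 15.0
```

Emit:
play_rows --pt "0 0 0.05 0 0 0 0" --pt "0 0 0.1 0 0 0 0" --pt "0 0 0.1 0 0 0 0" --pt "0 0 0.1 0 0 0 0"

```text
time: 17.2
tool_pos: [0.5213, 0.3878, -0.0085]
tool_rot: [3.141, -0.0, 1.601]
contact_force: [0.5, -0.4, -1.5]
opening: 0.0492
grip_force: 15.0
```

Emit:
play_rows --pt "0 0 0.05 0 0 0 0" --pt "0 0 0.1 0 0 0 0" --pt "0 0 0.1 0 0 0 0" --pt "0 0 0.1 0 0 0 0"

```text
time: 17.6
tool_pos: [0.5213, 0.3878, -0.0091]
tool_rot: [3.141, -0.0, 1.601]
contact_force: [-2.6, -0.5, 5.5]
opening: 0.0492
grip_force: 15.0
```

Emit:
play_rows --pt "0 0 0 0 0 0 0.65" --pt "0 0 0 0 0 0 0.65" --pt "0 0 0 0 0 0 0.65" --pt "0 0 0 0 0 0 0.65" --pt "0 0 0 0 0 0 0.65" --pt "0 0 -1 0 0 0 0.65" --pt "0 0 -3 0 0 0 0.65" --pt "0 0 -5 0 0 0 0.65" --pt "0 0 -8 0 0 0 0.65" --pt "0 0 -10 0 0 0 0.75" --pt "0 0 -10 0 0 0 0.75" --pt "0 0 -10 0 0 0 0.75"

```text
time: 18.8
tool_pos: [0.5213, 0.3876, 0.0907]
tool_rot: [3.141, -0.0, 1.601]
contact_force: [1.1, -0.3, -0.6]
opening: 0.0689
grip_force: 0.0
```

```bash
python3 - <<'E'
from h import *
import plan
st=robot.observe(); p,d=optics.read_camera("top"); cv2.imwrite("pics/t2.png",p[:,:,::-1])
print(st['tool_pos'],st['opening'])
plan.plan(.459,-.169,.09,np.pi,st)
E
```

```text
[0.5212904  0.38764365 0.0906748 ] 0.0689468742234196
shift [-5.545e+01 -7.900e+00  3.000e-02] turn [ 1.000e-03  0.000e+00 -1.541e+00] rows>= 12
```

View pics/t2.png

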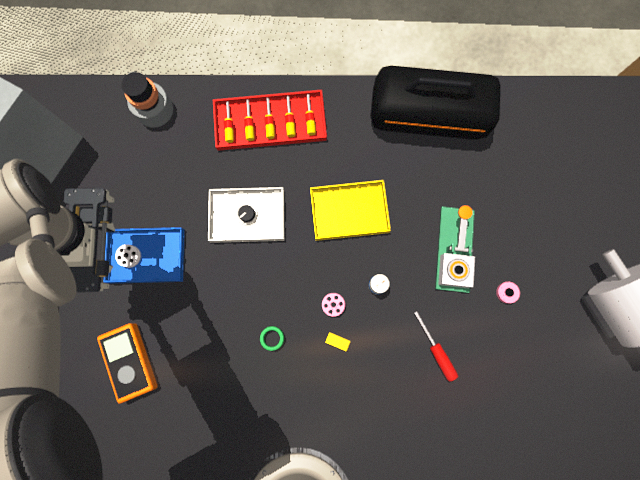

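The knob is centred in the white tray and the pulley is in the blue tray. The capacitor is next.

Emit:
play_rows --pt "-4 -0.6 0 0 0 -0.1 0.75" --pt "-8 -1.2 0 0 0 -0.2 0.75" --pt "-12 -1.7 0 0 0 -0.35 0.75" --pt "-16 -2.3 0 0 0 -0.5 0.75" --pt "-20 -2.9 0 0 0 -0.65 0.75" --pt "-24 -3.4 0 0 0 -0.8 0.75" --pt "-28 -4 0 0 0 -0.95 0.75" --pt "-32 -4.6 0 0 0 -1.1 0.75" --pt "-36 -5.1 0 0 0 -1.25 0.75" --pt "-40 -5.7 0 0 0 -1.4 0.75" --pt "-44 -6.3 0 0 0 -1.54 0.75" --pt "-48 -6.9 0 0 0 -1.54 0.75" --pt "-52 -7.4 0 0 0 -1.54 0.75" --pt "-55.5 -7.9 0 0 0 -1.54 0.75" --pt "-55.5 -7.9 0 0 0 -1.54 0.75" --pt "-55.5 -7.9 0 0 0 -1.54 0.75" --pt "-55.5 -7.9 0 0 0 -1.54 0.75" --pt "-55.5 -7.9 0 0 0 -1.54 0.75"

```text
time: 20.65
tool_pos: [0.4588, -0.1682, 0.0899]
tool_rot: [3.141, -0.001, -3.141]
contact_force: [-0.2, 0.2, -0.8]
opening: 0.0692
grip_force: 0.0
```

```bash
python3 - <<'E'
from h import *
import plan
st=robot.observe(); p,d=optics.read_camera("wrist"); c=cam("wrist",st); print(st['tool_pos'],st['tool_rot'],st['opening'])
m,o,Rm=c; q=Rm.T@(np.array([.459,-.169,.05])-o); print(m['cx']+m['fx']*q[0]/-q[2],m['cy']-m['fy']*q[1]/-q[2])
cv2.imwrite("pics/w5.png",p[100:420,160:480,::-1])
plan.plan(.459,-.169,.0,np.pi,st)
E
```

```text
[ 0.45882069 -0.16820119  0.08987412] [ 3.14089165e+00 -7.91189364e-04 -3.14075454e+00] 0.06915881439846648
313.90254857497547 271.3564090411095
shift [-0.02 -0.09  8.99] turn [ 0.001 -0.001  0.001] rows>= 2
```

View pics/w5.png

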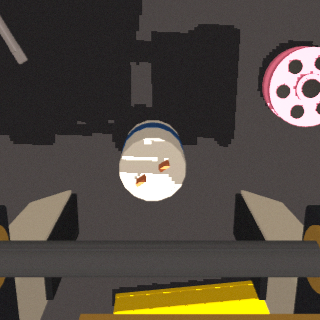

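The capacitor's top centre is at (313,267), as expected. I'll descend and grip.

Emit:
play_rows --pt "0 -0.1 3 0 0 0 0.75" --pt "0 -0.1 5.5 0 0 0 0.75" --pt "0 -0.1 7.5 0 0 0 0.75" --pt "0 -0.1 8.5 0 0 0 0.75" --pt "0 -0.1 9 0 0 0 0.75" --pt "0 -0.1 9 0 0 0 0" --pt "0 -0.1 9 0 0 0 0" --pt "0 -0.1 9 0 0 0 0" --pt "0 -0.1 9 0 0 0 0" --pt "0 -0.1 9 0 0 0 0" --pt "0 -0.1 9 0 0 0 0" --pt "0 -0.1 9 0 0 0 0" --pt "0 -0.1 9 0 0 0 0"

```text
time: 22.0
tool_pos: [0.4593, -0.1707, 0.0008]
tool_rot: [-3.141, 0.001, 3.141]
contact_force: [-0.1, 0.6, 6.4]
opening: 0.0398
grip_force: 15.0
```

```bash
python3 plan.py .628 -.110 .05 3.1416 .628 -.11 .004 3.1416
```

```text
22.0 [ 0.4593 -0.1707  0.0008] [-3.141e+00  1.000e-03  3.141e+00] [-0.1  0.6  6.4] 0.0398 15.0
shift [-16.87   6.08  -4.9 ] turn [-0.     0.001 -0.001] rows>= 4
shift [-16.86   6.08  -0.3 ] turn [-0.     0.001 -0.001] rows>= 4
```

Emit:
play_rows --pt "0 0 -1.5 0 0 0 0" --pt "0 0 -3 0 0 0 0" --pt "0 0 -4.5 0 0 0 0" --pt "-2 0.7 -5 0 0 0 0" --pt "-5 1.8 -5 0 0 0 0" --pt "-8 2.9 -5 0 0 0 0" --pt "-11 4 -5 0 0 0 0" --pt "-14 5.1 -5 0 0 0 0" --pt "-16 5.8 -5 0 0 0 0" --pt "-16.9 6.1 -5 0 0 0 0" --pt "-16.9 6.1 -4 0 0 0 0" --pt "-16.9 6.1 -2.5 0 0 0 0" --pt "-16.9 6.1 -1.4 0 0 0 0" --pt "-16.9 6.1 -0.8 0 0 0 0" --pt "-16.9 6.1 -0.6 0 0 0 0" --pt "-16.9 6.1 -0.5 0 0 0 0" --pt "-16.9 6.1 -0.5 0 0 0 0" --pt "-16.9 6.1 -0.5 0 0 0 0"

```text
time: 23.8
tool_pos: [0.6284, -0.1098, 0.0057]
tool_rot: [-3.141, 0.001, 3.141]
contact_force: [0.1, -0.3, -1.8]
opening: 0.0401
grip_force: 15.0
```

Emit:
play_rows --pt "0 0 0.05 0 0 0 0" --pt "0 0 0.1 0 0 0 0" --pt "0 0 0.1 0 0 0 0" --pt "0 0 0.1 0 0 0 0"

```text
time: 24.2
tool_pos: [0.6283, -0.1097, 0.0048]
tool_rot: [-3.141, 0.001, 3.141]
contact_force: [-1.8, 1.1, 5.6]
opening: 0.0396
grip_force: 15.0
```

Emit:
play_rows --pt "0 0 0 0 0 0 0.7" --pt "0 0 0 0 0 0 0.7" --pt "0 0 0 0 0 0 0.7" --pt "0 0 0 0 0 0 0.7" --pt "0 0 0 0 0 0 0.7" --pt "0 0 0 0 0 0 0.7" --pt "0 0 -1 0 0 0 0.7" --pt "0 0 -3 0 0 0 0.7" --pt "0 0 -6 0 0 0 0.7" --pt "0 0 -9 0 0 0 0.7" --pt "0 0 -11 0 0 0 0.7" --pt "0 0 -12 0 0 0 0" --pt "0 0 -12 0 0 0 0" --pt "0 0 -12 0 0 0 0"

```text
time: 25.6
tool_pos: [0.6275, -0.1095, 0.1234]
tool_rot: [3.141, -0.001, 3.141]
contact_force: [-0.9, -0.2, 0.1]
opening: 0.0452
grip_force: 0.0
```

```bash
python3 plan.py .612 -.354 .10 3.027
```

```text
25.6 [ 0.6275 -0.1095  0.1234] [ 3.141e+00 -1.000e-03  3.141e+00] [-0.9 -0.2  0.1] 0.0452 0.0
shift [  1.52 -24.45   2.33] turn [ 0.    -0.001  0.114] rows>= 5
```

Emit:
play_rows --pt "0.3 -5 0 0 0 0.114 0" --pt "0.6 -10 0 0 0 0.114 0" --pt "1 -15 0 0 0 0.114 0" --pt "1.3 -20 0 0 0 0.114 0" --pt "1.5 -24.4 0 0 0 0.114 0" --pt "1.5 -24.4 2.3 0 0 0.114 0" --pt "1.5 -24.4 2.3 0 0 0.114 0" --pt "1.5 -24.4 2.3 0 0 0.114 0" --pt "1.5 -24.4 2.3 0 0 0.114 0" --pt "1.5 -24.4 2.3 0 0 0.114 0"

```text
time: 26.6
tool_pos: [0.6136, -0.3527, 0.1023]
tool_rot: [-3.141, 0.001, 3.028]
contact_force: [0.7, -1.2, 0.4]
opening: 0.0005
grip_force: 0.0
```

```bash
python3 - <<'E'
from h import *
st=robot.observe(); p,d=optics.read_camera("wrist"); c=cam("wrist",st); print(st['tool_pos'],st['tool_rot'],st['opening'])
hsv=cv2.cvtColor(p,cv2.COLOR_RGB2HSV); H,S,V=cv2.split(hsv)
for b in blobs((H>5)&(H<22)&(S>120)&(V>110),(150,0,500,330),150)[:4]: print(cv2.boundingRect(b),rect_world(c,b,.044)[:2],rect_world(c,b,.069)[:2])
cv2.imwrite("pics/w6.png",p[:,:,::-1])
E
```

```text
[ 0.6135716  -0.35269665  0.10225867] [-3.14105953e+00  1.20564433e-03  3.02843541e+00] 0.0004905354812668039
(276, 0, 72, 80) ((488.6704406738281, -340.86981201171875), (38.51188278198242, 38.483741760253906)) ((493.7782287597656, -341.1888122558594), (34.421817779541016, 34.39661407470703))
(288, 243, 51, 51) ((618.2323608398438, -354.8854064941406), (31.72004508972168, 33.46738052368164)) ((609.5803833007812, -353.7158508300781), (28.351289749145508, 29.913055419921875))
```

View pics/w6.png

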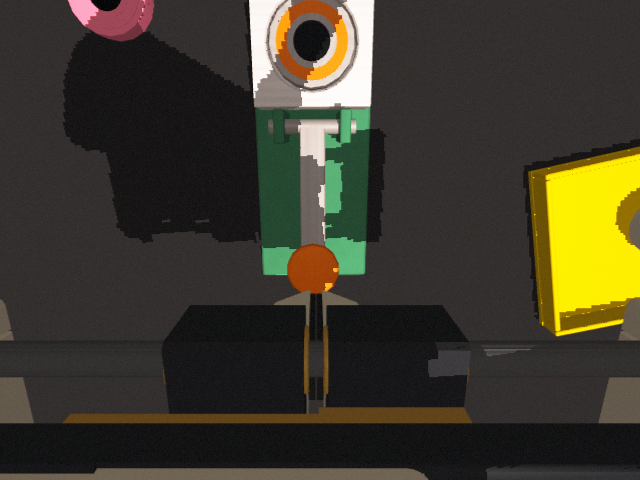

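Pad at (313,269) → (0.610,-0.354); bearing at (312,40) → (0.489,-0.341). I'll press down with the fingers closed.

Emit:
play_rows --pt "0.3 -0.1 1.5 0 0 0 0" --pt "0.3 -0.1 3 0 0 0 0" --pt "0.3 -0.1 4 0 0 0 0" --pt "0.3 -0.1 4.5 0 0 0 0" --pt "0.3 -0.1 5 0 0 0 0" --pt "0.3 -0.1 5.5 0 0 0 0" --pt "0.3 -0.1 5.9 0 0 0 0" --pt "0.3 -0.1 6.2 0 0 0 0" --pt "0.3 -0.1 6.5 0 0 0 0" --pt "0.3 -0.1 6.5 0 0 0 0"

```text
time: 27.65
tool_pos: [0.6104, -0.3546, 0.0366]
tool_rot: [-3.141, 0.002, 3.027]
contact_force: [2.8, 0.7, 4.0]
opening: 0.0005
grip_force: 1.7
```

Emit:
play_rows --pt "0 0 0.2 0 0 0 0" --pt "0 0 0.4 0 0 0 0" --pt "0 0 0.4 0 0 0 0"

```text
time: 27.95
tool_pos: [0.6102, -0.3547, 0.0326]
tool_rot: [-3.141, 0.002, 3.027]
contact_force: [4.2, 0.2, 3.6]
opening: 0.0003
grip_force: 2.0
```

Emit:
play_rows --pt "0 0 0.1 0 0 0 0" --pt "0 0 0.2 0 0 0 0" --pt "0 0 0.2 0 0 0 0"

```text
time: 28.25
tool_pos: [0.6102, -0.3546, 0.0306]
tool_rot: [-3.141, 0.001, 3.027]
contact_force: [4.4, -0.9, 5.0]
opening: 0.0004
grip_force: 2.4
```

Emit:
play_rows --pt "0 0 0.1 0 0 0 0" --pt "0 0 0.2 0 0 0 0" --pt "0 0 0.2 0 0 0 0"

```text
time: 28.55
tool_pos: [0.6103, -0.3547, 0.0297]
tool_rot: [-3.141, 0.002, 3.027]
contact_force: [3.9, 0.7, 10.5]
opening: 0.0004
grip_force: 5.2
```

Emit:
play_rows --pt "0 0 0.1 0 0 0 0" --pt "0 0 0.1 0 0 0 0"

```text
time: 28.75
tool_pos: [0.6104, -0.3548, 0.0296]
tool_rot: [-3.14, 0.002, 3.027]
contact_force: [2.5, 1.1, 14.2]
opening: 0.0004
grip_force: 7.1
```

The lever is at its stop: the force rises with no further travel. I'll back off and move over the bearing.

Emit:
play_rows --pt "0 0 -1 0 0 0 0" --pt "0 0 -3 0 0 0 0" --pt "0 0 -5.5 0 0 0 0.3" --pt "0 0 -7 0 0 0 0.8" --pt "4 0 -7 0 0 0 0.8" --pt "8 0 -7 0 0 0 0.8" --pt "12.2 0 -7 0 0 0 0.8" --pt "12.2 0 -7 0 0 0 0.8" --pt "12.2 0 -7 0 0 0 0.8" --pt "12.2 0 -7 0 0 0 0.8" --pt "12.2 0 -7 0 0 0 0.8" --pt "12.2 0 -7 0 0 0 0.8"

```text
time: 29.95
tool_pos: [0.4892, -0.3403, 0.0969]
tool_rot: [3.142, -0.0, 3.028]
contact_force: [0.6, 1.3, 0.5]
opening: 0.0722
grip_force: 0.0
```

```bash
python3 - <<'E'
from h import *
import plan
st=robot.observe(); p,d=optics.read_camera("wrist"); c=cam("wrist",st); print(st['tool_pos'],st['tool_rot'],st['opening'])
hsv=cv2.cvtColor(p,cv2.COLOR_RGB2HSV); H,S,V=cv2.split(hsv)
for b in blobs((H>5)&(H<22)&(S>120)&(V>90),(200,150,450,330),150)[:3]:
    x,y,w,h=cv2.boundingRect(b); print((x,y,w,h),rect_world(c,b,.060)[:2],'depth z',)
    q=d[y:y+h,x:x+w]; v,u=np.mgrid[y:y+h,x:x+w]; m,o,Rm=c
    P=o+np.stack([(u-m['cx'])/m['fx']*q,-(v-m['cy'])/m['fy']*q,-q],-1)@Rm.T; print(np.percentile(P[...,2],[10,50,75,90]))
cv2.imwrite("pics/w7.png",p[:,:,::-1])
plan.plan(.4892,-.341,.0295,3.027,st)
E
```

```text
[ 0.48921389 -0.34032997  0.09689889] [ 3.14153857e+00 -2.43119236e-06  3.02753468e+00] 0.07221035377382524
(326, 245, 23, 46) ((487.4754638671875, -327.0648498535156), (28.32638931274414, 10.942586898803711)) depth z
[0.05965154 0.06060169 0.06105834 0.06143504]
(282, 245, 42, 20) ((475.9219665527344, -347.56689453125), (9.315820693969727, 25.11100959777832)) depth z
[0.05977426 0.06063967 0.06106659 0.06151011]
shift [-0.01 -0.07  6.74] turn [ 0.    -0.     0.001] rows>= 2
```

View pics/w7.png

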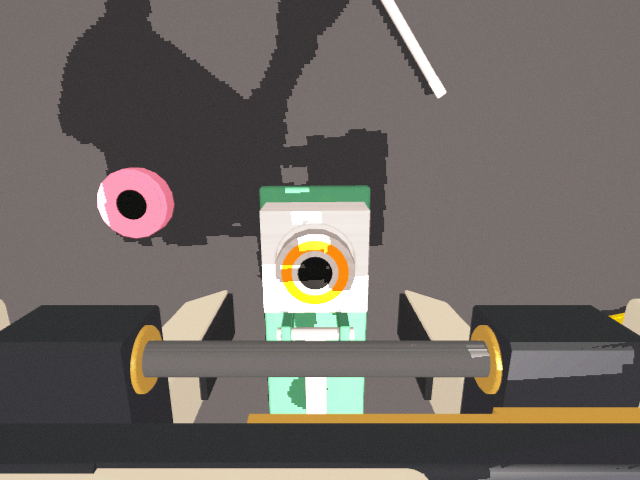

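The bearing stands raised, with its top at z≈0.060, centred at (315,272). I'll descend and grip it.

Emit:
play_rows --pt "0 -0.05 2.5 0 0 0 0.8" --pt "0 -0.05 4.5 0 0 0 0.8" --pt "0 -0.05 6 0 0 0 0.8" --pt "0 -0.05 6.7 0 0 0 0.8" --pt "0 -0.05 6.7 0 0 0 0.8" --pt "0 -0.05 6.7 0 0 0 0" --pt "0 -0.05 6.7 0 0 0 0" --pt "0 -0.05 6.7 0 0 0 0" --pt "0 -0.05 6.7 0 0 0 0" --pt "0 -0.05 6.7 0 0 0 0" --pt "0 -0.05 6.7 0 0 0 0" --pt "0 -0.05 6.7 0 0 0 0" --pt "0 -0.05 6.7 0 0 0 0" --squeeze 20

```text
time: 31.3
tool_pos: [0.4887, -0.341, 0.0306]
tool_rot: [-3.141, 0.001, 3.027]
contact_force: [0.3, -0.2, 4.2]
opening: 0.0462
grip_force: 20.0
```

Emit:
play_rows --pt "0 0 -0.5 0 0 0 0" --pt "0 0 -1.5 0 0 0 0" --pt "0 0 -3 0 0 0 0" --pt "0 0 -4.5 0 0 0 0" --pt "0 0 -4.5 0 0 0 0"

```text
time: 31.8
tool_pos: [0.4895, -0.3417, 0.0776]
tool_rot: [-3.139, 0.003, 3.027]
contact_force: [-0.2, -0.9, -0.6]
opening: 0.0461
grip_force: 20.0
```

```bash
python3 plan.py .522 .308 .076 1.60
```

```text
31.8 [ 0.4895 -0.3417  0.0776] [-3.139e+00  3.000e-03  3.027e+00] [-0.2 -0.9 -0.6] 0.0461 20.0
shift [ 4.200e+00  6.492e+01 -1.000e-02] turn [0.    0.004 1.427] rows>= 14
```

Emit:
play_rows --pt "0.2 3 0 0 0 0.06 0" --pt "0.4 7 0 0 0 0.15 0" --pt "0.7 11 0 0 0 0.25 0" --pt "1 15 0 0 0 0.35 0" --pt "1.2 19 0 0 0 0.45 0" --pt "1.5 23 0 0 0 0.55 0" --pt "1.7 27 0 0 0 0.65 0" --pt "2 31 0 0 0 0.75 0" --pt "2.3 35 0 0 0 0.85 0" --pt "2.5 39 0 0 0 0.95 0" --pt "2.8 43 0 0 0 1.05 0" --pt "3 47 0 0 0 1.15 0" --pt "3.3 51 0 0 0 1.25 0" --pt "3.6 55 0 0 0 1.35 0" --pt "3.8 59 0 0 0 1.4 0" --pt "4 62 0 0 0 1.427 0" --pt "4.2 64.5 0 0 0 1.427 0" --pt "4.2 64.9 0 0 0 1.427 0" --pt "4.2 64.9 0 0 0 1.427 0" --pt "4.2 64.9 0 0 0 1.427 0"

```text
time: 33.8
tool_pos: [0.5208, 0.3077, 0.0748]
tool_rot: [-3.141, 0.001, 1.599]
contact_force: [-0.5, 0.7, -0.5]
opening: 0.0461
grip_force: 20.0
```

```bash
python3 - <<'E'
from h import *
import plan
st=robot.observe(); p,d=optics.read_camera("wrist"); print(st['tool_pos'],st['tool_rot'],st['opening'])
cv2.imwrite("pics/w8.png",p[:,:,::-1])
plan.plan(.522,.308,-.0105,1.60,st)
E
```

```text
[0.52082924 0.30768434 0.07482011] [-3.14067318e+00  6.88977052e-04  1.59933182e+00] 0.04608621007716517
shift [0.03 0.13 8.53] turn [-0.001  0.001 -0.001] rows>= 2
```

View pics/w8.png

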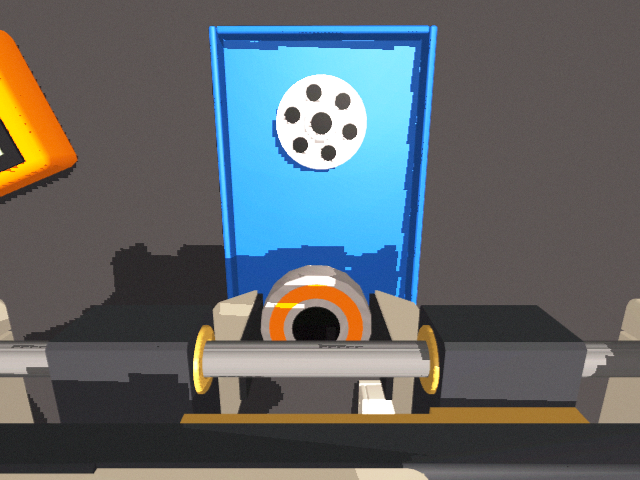

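The bearing is held level, and the pulley is lying flat at the far end of the tray, at (321,122). I'll lower it.

Emit:
play_rows --pt "0 0.1 2 0 0 0 0" --pt "0 0.1 4 0 0 0 0" --pt "0 0.1 6 0 0 0 0" --pt "0 0.1 7.2 0 0 0 0" --pt "0 0.1 7.9 0 0 0 0" --pt "0 0.1 8.2 0 0 0 0" --pt "0 0.1 8.35 0 0 0 0" --pt "0 0.1 8.35 0 0 0 0"

```text
time: 34.65
tool_pos: [0.5224, 0.3089, -0.0077]
tool_rot: [3.141, -0.0, 1.6]
contact_force: [-1.0, 0.0, -1.3]
opening: 0.0463
grip_force: 20.0
```

Emit:
play_rows --pt "0 0 0.05 0 0 0 0" --pt "0 0 0.1 0 0 0 0" --pt "0 0 0.1 0 0 0 0"

```text
time: 34.95
tool_pos: [0.5221, 0.3089, -0.009]
tool_rot: [3.141, -0.0, 1.6]
contact_force: [-0.2, -0.2, -0.8]
opening: 0.0459
grip_force: 20.0
```

Emit:
play_rows --pt "0 0 0.05 0 0 0 0" --pt "0 0 0.1 0 0 0 0" --pt "0 0 0.1 0 0 0 0"

```text
time: 35.25
tool_pos: [0.522, 0.3088, -0.0103]
tool_rot: [-3.142, -0.0, 1.6]
contact_force: [-0.4, 0.3, 0.4]
opening: 0.0461
grip_force: 20.0
```

Emit:
play_rows --pt "0 0 0.05 0 0 0 0" --pt "0 0 0.1 0 0 0 0" --pt "0 0 0.1 0 0 0 0"

```text
time: 35.55
tool_pos: [0.5221, 0.3088, -0.0107]
tool_rot: [3.141, -0.0, 1.6]
contact_force: [-0.8, -0.8, 5.2]
opening: 0.0461
grip_force: 20.0
```

Contact with the floor. Releasing and lifting.

Emit:
play_rows --pt "0 0 0 0 0 0 0.63" --pt "0 0 0 0 0 0 0.63" --pt "0 0 0 0 0 0 0.63" --pt "0 0 0 0 0 0 0.63" --pt "0 0 0 0 0 0 0.63" --pt "0 0 0 0 0 0 0.63" --pt "0 0 -1 0 0 0 0.63" --pt "0 0 -3 0 0 0 0.63" --pt "0 0 -6 0 0 0 0.63" --pt "0 0 -10 0 0 0 0.63" --pt "4 0 -14 0 0 0 0.63" --pt "8 0 -17 0 0 0 0.63" --pt "8 0 -17 0 0 0 0.63" --pt "8 0 -17 0 0 0 0.63" --pt "8 0 -17 0 0 0 0.63"

```text
time: 37.05
tool_pos: [0.5191, 0.3875, 0.1575]
tool_rot: [-3.14, 0.002, 1.6]
contact_force: [0.3, -0.5, 0.3]
opening: 0.0578
grip_force: 0.0
```

```bash
python3 - <<'E'
from h import *
t,_=optics.read_camera("top"); s,_=optics.read_camera("scene")
im=np.zeros((600,800,3),np.uint8); im[:300]=cv2.resize(t[160:310,90:490],(800,300)); im[300:]=cv2.resize(s[105:342,185:500],(800,600))[:300] if 0 else cv2.resize(s[120:270,150:550],(800,300))
cv2.imwrite("pics/fin.png",im[:,:,::-1]); print(robot.observe()['time'],robot.observe()['contact_force'])
E
```

```text
37.15 [ 0.26113083 -0.70373744 -0.03753229]
```

View pics/fin.png

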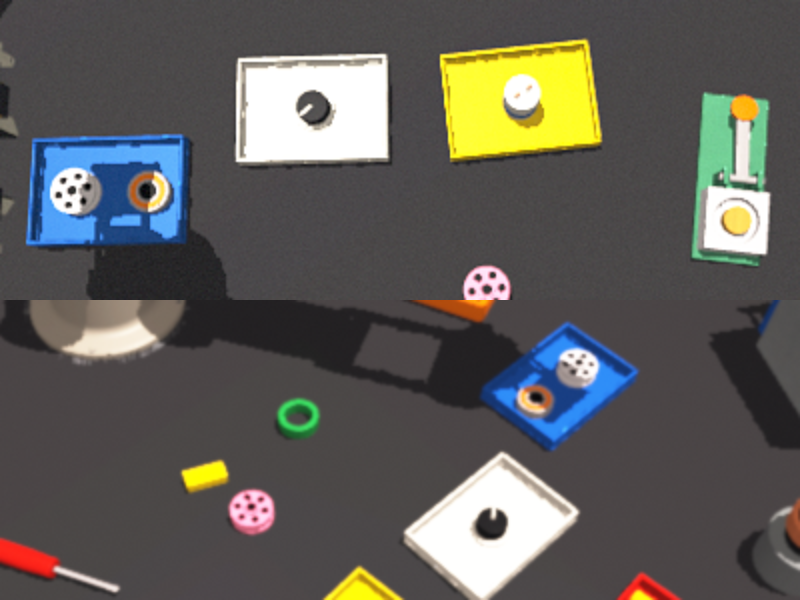

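All four parts are in their trays, upright and flat: pulley (75,190) and bearing (148,190) in blue, knob (312,107) in white, capacitor (522,95) in yellow. Handing in.

```bash
python3 -c "
from cell import robot
print(robot.hand_in())"
```

```text
the job is handed in; nothing more can be done
None
```

The job is handed in: the final pictures show the bearing and pulley in the blue tray, the capacitor upright in the yellow and the knob pointer up in the white, at about 37 s of the 144 s allowed; the hand-in gave no verdict.

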